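# Seat the optical filter and close the reader's tray

## Robot

A 6-joint arm with a two-finger parallel gripper is mounted at the origin on a cart in front of the work surface, level with it; the furniture and walls round the work are solid. World frame = base frame: x ahead of the robot, y to its left, z up, the work surface at z = 0. Lengths are in mm, angles in rad, forces in N, time in s.
With the tool pointing down it reaches from about 425 to 1125 mm from the base axis. Payload 14.9 kg.
Tool frame: the origin (TCP) lies on the front face of the gripper's body, between the roots of the fingers; the fingertips stand tip_reach ahead of it and the grasp point (between the pads) lies 60 mm ahead of it (tip_reach is the distance from the TCP to the fingertips, in mm); z points along the fingers, y is the line along which they close (so a half turn about z gives the same grasp; the last joint's range is limited). The gripper opens to 91 mm and grips with 3 to 60 N. Pads are 32 mm wide; open, the fingers measure 118 mm over their backs; the gripper's body (76 mm by 178 mm) begins 60 mm behind the grasp point.
Start: joints at [-1.23, 0.379, 1.734, -0, 1.028, -0.033], TCP at [255.606, -651.678, 292.232] pointing down, gripper open.
Joint ranges: [-2.77, 2.77], [-0.74, 2.19], [0, 2.66], [-1.06, 4.2], [0.31, 2.87], [-3.08, 3.08]. Speed limits (rad/s): [1.89, 1.89, 2.39, 3.14, 3.14, 3.14].

## Interface

Orientations are given as a unit quaternion [w, x, y, z].
In Python, from rig import sense, capture, camera_params, finish_job, silhouettes, tip_reach gives the robot as it stands.
- The arm moves only by the tool arm_command, never from a script. Its argument "increments" is a list of rows, each a list of 3 entries, a list of its own where there are three numbers: the shift along the tool's x, y, z in cm, then the turn, a rotation vector about the tool's x, y, z in degrees, then the finger opening in cm, from 0 to 9.12. In form: [[[dx, dy, dz], [wx, wy, wz], claw], ...]. A call has 1 to 20 rows; each row shifts and turns the commanded pose from where the row before left it, along the tool's axes as they then stand; what a row does not reach is not made up. A row lasts 1/10 s, in which the tool goes at most 50 mm and 8.59 degrees, less where a joint would pass 70% of its speed; a pose out of reach is approached as far as the arm can. A call is refused whole if a number of a shift passes 5 or a number of a turn 8.59, either way. A call with a gripper value outside its range is refused whole. The fingers move at their own pace and stop on an object; "squeeze" is the grip in N (left out, the last holds). Time passes only in rows, so rows that do not move let the fingers close. It gives the time, the measured TCP pose, the force, the opening and the grip force at its end, in the units of the state.
- sense(): the state, without advancing time (a new reading comes with each control period).
- capture(name): name is "scene" or "top"; returns the picture (400x640x3 uint8, blue, green, red); there is no depth.
- camera_params(name): a dict with "fx", "fy", "cx", "cy" (pixels), "k1" (the pictures are not rectified: a ray, as slopes to the right and down, at radius r is drawn at 1 + k1 r^2 times it, then the intrinsics apply), "xyz" and "orientation" of the camera in the world. Camera axes: x right, y up, looking along -z (the intrinsics and any distortion apply to the point x, -y, -z); pixel columns grow to the right and rows downward; lengths in mm; the calibration is good to about 2 mm. A picture is of the moment at which its call begins. camera_params takes no time and is no camera call.
- finish_job(): hands the job in; it is judged then, once.
Trained networks look in the newest picture that a camera, given by its name, has taken for a name from the list of things; names that differ only in an ending like _2 or _b are one class to them, and where a whole thing is asked for, a point or a joint stands for the part that bears it (a point fixed in the world has none). Each returns a list of dicts, best first, with "confidence" (0 to 1); they miss things now and then, are a little off and sometimes report something else, mostly with a low value. They report only what shows in the picture. A call takes as long as a camera call.
- silhouettes(camera, target): "mask" (400x640 bool, what is visible of it) and "rect" ([left, top, right, bottom] in pixels, round what is visible of it).
The state is a dict: "time_s": time; "joint_pos": joint angles; "dq": joint speeds; "joint_efforts": joint torques, N m; "position": TCP position; "tcp_rot": TCP orientation; "contact_force": force on the tool from outside, world axes, zero at the start; "ft_torque": the same for the moment, N m; "opening": finger opening in mm; "gripper_force": force on a finger pad.
Only numpy, scipy, OpenCV 4.12 (cv2) and the standard library are available. Lean on these libraries where they do the work, as an engineer would, in place of code of your own. Each camera call takes 0.05 s, during which the arm holds its last target. There are 200 camera calls.

## Task

Load the green filter into the reader without picking it up: with a fingertip, gently nudge it across the tray until it drops over the rim and lies flat in the round recess, then push the tray fully home into the reader. Nothing is to be grasped or lifted; leave the yellow filter, the vials and the timer where they are.

Things in the scene. Friction and masses are not known exactly. Their poses are not given: they have to be found in the camera images.
- green_filter_center (a point): centre (half-way up) of the loose green filter: a black-rimmed disc 40 mm in diameter, 8 mm thick, 30 g, with a green glass top, lying flat on the tray's deck on the robot's side of the recess; z up
- recess (a point): centre of the mouth of the round recess in the tray, level with the deck (30 mm above the worktop); moves with the tray. Recess 45 mm across, 6 mm deep, flat floor: the seated filter stands 2 mm proud, its centre 2 mm below this point. x points into the reader (the way the tray closes), y across, z up. Lipless aluminium deck 130 mm wide, its front edge 90 mm before (-x) the recess centre
- tray_front (a point): centre of the tray's flat upright black front face, 17 mm above the worktop; the face is 136 mm wide and reaches from 4 to 30 mm above the worktop. Site axes as the recess: +x points into the reader, the way the tray is pushed to close
- tray (a joint): how far the tray is drawn out, m: 0 = fully home against its stop (front face then stands 8 mm before the reader's face), 0.122 = fully out. It slides with about 2 N of friction and stays where it is left
- reader: white bench reader 200 mm deep (x) x 180 mm wide (y) x 75 mm high, fixed to the worktop; origin at the centre of its underside, -x is its front face with the tray's slot, 28 to 40 mm beyond the recess centre at the start. The slot leaves 5.5 mm above the tray's deck, so only a seated filter passes
- yellow_filter_center (a point): centre of the spare yellow filter, same size as the green one, lying loose on top of the reader; to be left alone
- vial_a_center (a point): centre of a capped glass vial 15 mm in diameter, 45 mm high, standing loose on the worktop to the left (+y) of the tray; to be left alone
- vial_b_center (a point): centre of a second such vial, nearer the robot, also left of the tray; to be left alone
- bench_timer_center (a point): centre of a white bench timer 62 x 62 x 18 mm, lying loose on the worktop to the right (-y) of the tray; to be left alone

How it is judged (in metres and radians):
On the way, in this order (a step that is already met when the one before it is completed fails the run):
1. the green filter lies flat in the recess, the tray not yet home (horizontal distance between green_filter_center and recess below 0.0045 m and z of green_filter_center in the frame of recess below -0.0005 m and angle between green_filter_center's own z axis and vertical below 0.08 rad), for 0.2 s.
2. the tray is fully home (value of joint tray below 0.005 m), for 0.2 s.
At the end, for the whole second after the job is handed in: The tray is within 5 mm of its stop, the green filter lies flat (within 0.08 rad) in the recess, within 4.5 mm of its centre and with its own centre below the deck, and the yellow filter, both vials and the timer are within 15 mm of where they stood (all of step 1 and value of joint tray below 0.005 m and distance of each of yellow_filter_center, vial_a_center, vial_b_center, bench_timer_center from where it was at the start of the episode below 0.015 m); the robot touches nothing.
It fails at once if the green filter is lifted (its centre more than 10 mm above where it lay on the deck) (height (world z) of green_filter_center above 0.044 m).
It fails at once if the green filter is pinched or pressed hard by the fingers (over 20 N) (contact force between the fingers and green_filter above 20 N).
It fails at once if the green filter falls off the tray (height (world z) of green_filter_center below 0.02 m).
It fails at once if the yellow filter, a vial or the timer is moved by more than 15 mm (distance of any of yellow_filter_center, vial_a_center, vial_b_center, bench_timer_center from where it was at the start of the episode above 0.015 m).
It also fails if it takes over 40 s, if anything falls off the work surface, if the arm or the gripper's body presses on something with over 40 N, if the wrist force passes 120 N, or if a joint passes its speed limit or range.

## Working session

There is one attempt and no reset: what is moved stays moved. The work goes in short steps, Python scripts to look and compute and a tool call to move; the robot and the scene stay as the last step left them, time stands still between calls to the robot, and variables do not carry over. Pictures are saved under pics/ and viewed, at most 10 in all, crops included, and the job is handed in when it is done.

Besides the shell and the picture viewer there is one more tool, called after "Request:" as name(argument=value, ...), one argument or row to a line, values as JSON. arm_command: Moves the arm, as the interface text tells. Its arguments: {"type":"object","properties":{"increments":{"type":"array"},"squeeze":{"type":"number"}},"required":["increments"]}

```bash
mkdir -p pics; cat > h.py <<'E'
import numpy as np,cv2
from scipy.spatial.transform import Rotation as R
from rig import *
def rot(q): return R.from_quat([q[1],q[2],q[3],q[0]]).as_matrix()
def ray(c,u,v):
    p=camera_params(c); K=np.array([[p['fx'],0,p['cx']],[0,p['fy'],p['cy']],[0,0,1.]])
    s=cv2.undistortPoints(np.array([[[u,v]]],float),K,np.array([p['k1'],0,0,0.]))[0,0]
    return np.array(p['xyz'],float),rot(p['orientation'])@np.array([s[0],-s[1],-1])
def at(c,u,v,z):
    o,d=ray(c,u,v); return o+d*(z-o[2])/d[2]
def proj(c,P):
    p=camera_params(c); q=rot(p['orientation']).T@(np.array(P,float)-p['xyz']); a,b=q[0]/-q[2],-q[1]/-q[2]
    k=1+p['k1']*(a*a+b*b); return np.array([p['fx']*a*k+p['cx'],p['fy']*b*k+p['cy']])
E
python3 - <<'E'
from h import *
print(sense(),tip_reach)
for c in("scene","top"):
    cv2.imwrite(f"pics/{c}0.png",capture(c)); print(camera_params(c))
    for t in("green_filter_center","recess","tray_front","reader","vial_a_center","bench_timer_center"):
        for d in silhouettes(c,t)[:2]:
            m=d["mask"];ys,xs=np.nonzero(m); print(c,t,round(d["confidence"],2),d["rect"],xs.mean().round(1),ys.mean().round(1),at(c,xs.mean(),ys.mean(),34).round(1))
E
```

```text
{'time_s': 0.0, 'joint_pos': array([-1.23029522e+00,  3.79410912e-01,  1.73479089e+00, -6.02986909e-05,
        1.02852045e+00, -3.33045130e-02]), 'dq': array([ 0.00065725, -0.00072752,  0.00085757, -0.00127309, -0.00019855,
        0.00174907]), 'joint_efforts': array([ 2.07674770e-03, -7.63737273e+01, -4.34355390e+01,  6.52651442e-02,
        4.23827022e-02, -1.06722043e-04]), 'position': array([ 255.48765629, -651.36434866,  291.58156131]), 'tcp_rot': array([-5.54201799e-04,  9.82581405e-01,  1.85831812e-01, -1.11923024e-04]), 'contact_force': array([0.71699389, 0.09433765, 0.30106904]), 'ft_torque': array([0.03913038, 0.02537441, 0.03286168]), 'gripper_force': 0.0, 'opening': 91.02994750810916} 78.3
{'fx': 398.8929026856518, 'fy': 398.8929026856518, 'cx': 324.54854207944794, 'cy': 194.93837608790497, 'k1': -0.03718963207585881, 'xyz': array([ 212.03084836, -597.54526252,  434.84801647]), 'orientation': array([ 0.81007955,  0.51381356, -0.14891765, -0.23997974])}
scene green_filter_center 0.65 [272.4, 221.0, 293.3, 237.9] 280.4 227.9 [511.7  34.6  34. ]
scene recess 0.85 [255.0, 2
[... 809 characters left out ...]
323.3 262.4 [511.8  33.8  34. ]
top green_filter_center 0.63 [384.7, 255.0, 421.6, 287.0] 403.1 271.6 [ 493.  -119.2   34. ]
top recess 0.95 [291.8, 216.7, 372.6, 287.9] 334.1 250.9 [533.7  12.8  34. ]
top recess 0.61 [333.7, 153.5, 357.0, 171.7] 344.7 160.9 [710.1 -10.2  34. ]
top tray_front 0.76 [295.5, 216.0, 373.3, 287.5] 334.3 250.7 [534.1  12.3  34. ]
top reader 0.74 [293.9, 107.0, 399.7, 286.8] 343.8 192.0 [648.3  -7.7  34. ]
top vial_a_center 0.61 [259.0, 219.7, 269.1, 227.7] 261.9 221.9 [591.1 152.8  34. ]
top bench_timer_center 0.83 [382.9, 255.6, 420.8, 288.9] 403.0 271.4 [ 493.6 -119.    34. ]
top bench_timer_center 0.6 [290.5, 213.8, 374.1, 287.2] 334.4 250.6 [534.2  12.1  34. ]
```

View pics/top0.png

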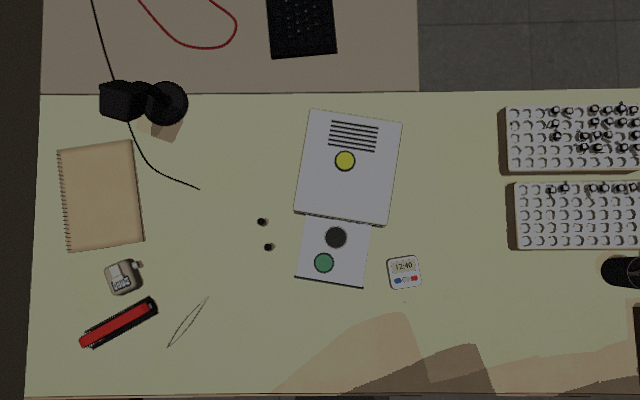

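View pics/scene0.png

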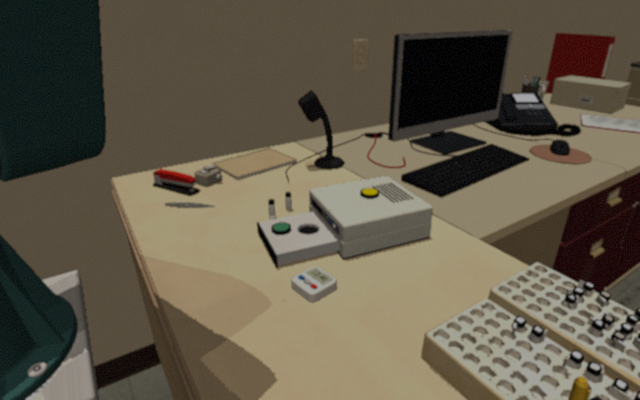

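The top view shows the green filter at about (323,262), the recess at (336,237), the tray's front edge from (295,277) to (363,287), and the reader's front from (294,212) to (386,225). The scene view agrees with this. Next I'll refine these positions.

```bash
python3 - <<'E'
from h import *
im=cv2.imread("pics/top0.png")
# tray quad top corners, recess, filter by thresholds
hsv=cv2.cvtColor(im,cv2.COLOR_BGR2HSV); g=im.max(2)
def blob(mask,x0,y0,x1,y1):
    m=np.zeros(g.shape,np.uint8); m[y0:y1,x0:x1]=mask[y0:y1,x0:x1]
    n,l,s,c=cv2.connectedComponentsWithStats(m); i=1+np.argmax(s[1:,4]); return c[i],s[i]
print(g[237,315:352],g[262,308:340])
deck=np.median(g[268:278,340:355]); print(deck)
dark=((g<0.62*deck)).astype(np.uint8)
c,s=blob(dark,320,220,352,254); print("recess",c,s,at("top",*c,30).round(1))
fm=((g<0.8*deck)|(hsv[...,1]>60)).astype(np.uint8)
c,s=blob(fm,308,248,340,274); print("filter",c,s,at("top",*c,38).round(1))
cv2.imwrite("pics/crop.png",cv2.resize(im[195:300,280:400],None,fx=5.5,fy=5.5,interpolation=cv2.INTER_CUBIC))
E
```

```text
[137 136 137 136 136 135 137 137 134 115  50  29  36  33  31  33  36  29
  31  32  29  33  27  30  34  31  34  32  30  36  32  67 119 131 136 137
 135] [136 135 135 136 137 128  27  64 100  99  98  97  96  98  99  99  97  95
  98  94  94  95  97  98  68  55 118 138 136 137 135 135]
136.0
recess [335.4532967  237.04395604] [325 227  22  21 364] [560.6   9.7  30. ]
filter [323.65306122 262.45772595] [314 252  21  22 343] [511.7  33.3  38. ]
```

View pics/crop.png

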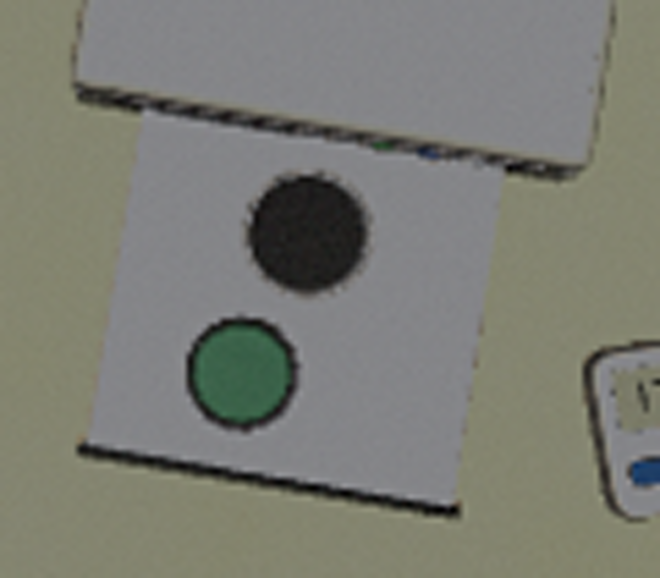

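The crop shows the recess at crop pixel (307,233), the filter at (241,373), and the tray front edge from (80,448) to (460,510). Next: tray yaw, a size check and the move plan.

```bash
cat >> h.py <<'E'
rec=np.array([560.6,9.7]); fil=np.array([511.7,33.3])
def plan(xy,z,yaw):
    """tool increments (cm, deg) from now to TCP xy, height z of TCP, tool down with tool x at world yaw (rad)"""
    s=sense(); M=rot(s['tcp_rot']); x=np.array([np.cos(yaw),np.sin(yaw),0]); Z=np.array([0,0,-1.]); T=np.c_[x,np.cross(Z,x),Z]
    d=M.T@(np.array([*xy,z])-s['position'])/10; w=np.degrees(R.from_matrix(M.T@T).as_rotvec())
    print("d cm",d.round(2),"w deg",w.round(2),"at",s['position'].round(1),"tool x yaw",np.degrees(np.arctan2(M[1,0],M[0,0])).round(2),"z",M[:,2].round(4),"F",s['contact_force'].round(1),"op",round(s['opening'],1),"t",s['time_s'])
E
python3 - <<'E'
from h import *
a=at("top",280+80/5.5,195+448/5.5,30)[:2];b=at("top",280+460/5.5,195+510/5.5,30)[:2]
e=b-a;print(a,b,"w",np.linalg.norm(e)); yaw=np.arctan2(e[0],-e[1]); n=np.array([np.cos(yaw),np.sin(yaw)])
print("yaw",np.degrees(yaw),"front->rec",(rec-(a+b)/2)@n,"lat",(rec-(a+b)/2)@[-n[1],n[0]])
l=at("top",280+78/5.5,195+85/5.5,75)[:2];r=at("top",280+590/5.5,195+165/5.5,75)[:2];e=r-l
print("reader w",np.linalg.norm(e),"yaw",np.degrees(np.arctan2(e[0],-e[1])))
d=rec-fil; py=np.arctan2(d[1],d[0]);print("push",np.linalg.norm(d),np.degrees(py))
u=d/np.linalg.norm(d)
plan(fil-u*55,150+78.3,py)
print("filter in tray frame from front",(fil-(a+b)/2)@n)
E
```

```text
[485.26527786  89.73938131] [462.76039049 -43.23083939] w 134.86122329278763
yaw -9.606140231346929 front->rec 87.63491537334994 lat 1.0849672754786852
reader w 175.59598790147695 yaw -9.44707944730695
push 54.29705332704532 -25.762773917817313
d cm [ 45.12 -58.45   6.39] w deg [ 0.   -0.   47.18] at [ 255.6 -651.7  292.2] tool x yaw 21.42 z [ 0. -0. -1.] F [-1.2 -0.4 -0.2] op 91.1 t 0.7
filter in tray frame from front 35.48234725653746
```

Request:
arm_command(
  increments=[
    [[0, 0, 0], [0, 0, 7.86], 2.5],
    [[0, 0, 0], [0, 0, 7.86], 2.5],
    [[0, 0, 0], [0, 0, 7.86], 2.5],
    [[0, 0, 0], [0, 0, 7.86], 2.5],
    [[0, 0, 0], [0, 0, 7.86], 2.5],
    [[0, 0, 0], [0, 0, 7.86], 2.5],
  ],
  squeeze=20,
)

```text
time_s: 1.3
position: [255.6, -651.7, 292.3]
tcp_rot: [0.0, 0.974, -0.226, 0.0]
contact_force: [-0.2, -0.0, 0.2]
opening: 46.1
gripper_force: 0.0
```

Request:
arm_command(
  increments=[
    [[0.2, -4.2, 0.3], [0, 0, 0], 2.5],
    [[0.2, -4.2, 0.3], [0, 0, 0], 2.5],
    [[0.2, -4.2, 0.3], [0, 0, 0], 2.5],
    [[0.2, -4.2, 0.3], [0, 0, 0], 2.5],
    [[0.2, -4.2, 0.3], [0, 0, 0], 2.5],
    [[0.2, -4.2, 0.3], [0, 0, 0], 2.5],
    [[0.2, -4.2, 0.3], [0, 0, 0], 2.5],
    [[0.2, -4.2, 0.3], [0, 0, 0], 2.5],
    [[0.2, -4.2, 0.3], [0, 0, 0], 2.5],
    [[-1.5, -3.9, 0.4], [0, 0, 0], 2.5],
    [[-1.5, -3.9, 0.4], [0, 0, 0], 2.5],
    [[-1.5, -3.9, 0.4], [0, 0, 0], 2.5],
    [[-1.5, -3.9, 0.4], [0, 0, 0], 2.5],
    [[-1.5, -3.9, 0.4], [0, 0, 0], 2.5],
    [[-1.5, -3.9, 0.4], [0, 0, 0], 2.5],
    [[-1.5, -3.9, 0.4], [0, 0, 0], 2.5],
    [[-1.5, -3.9, 0.4], [0, 0, 0], 2.5],
    [[-1.5, -3.9, 0.4], [0, 0, 0], 2.5],
    [[0, 0, 0], [0, 0, 0], 2.5],
    [[0, 0, 0], [0, 0, 0], 2.5],
  ],
)

```text
time_s: 3.3
position: [466.8, 56.4, 229.2]
tcp_rot: [0.0, 0.975, -0.222, -0.0]
contact_force: [-0.5, -1.2, 0.9]
opening: 25.2
gripper_force: 0.0
```

```bash
python3 - <<'E'
from h import *
d=rec-fil; py=np.arctan2(d[1],d[0]);u=d/np.linalg.norm(d)
plan(fil-u*55,33.5+78.3,py)
E
```

```text
d cm [-0.45  0.12 11.74] w deg [0.01 0.   0.15] at [466.8  56.4 229.2] tool x yaw -25.62 z [-1.e-04 -1.e-04 -1.e+00] F [-0.5 -1.2  0.9] op 25.2 t 3.3
```

Request:
arm_command(
  increments=[
    [[-0.15, 0.04, 2.5], [0, 0, 0.15], 2.5],
    [[-0.15, 0.04, 2.5], [0, 0, 0], 2.5],
    [[-0.15, 0.04, 2.5], [0, 0, 0], 2.5],
    [[0, 0, 2.5], [0, 0, 0], 2.5],
    [[0, 0, 0.7], [0, 0, 0], 2.5],
    [[0, 0, 0], [0, 0, 0], 2.5],
    [[0, 0, 0], [0, 0, 0], 2.5],
  ],
)

```text
time_s: 4.0
position: [462.9, 56.2, 123.2]
tcp_rot: [-0.0, 0.974, -0.224, 0.0]
contact_force: [-0.1, 0.0, 0.5]
opening: 24.9
gripper_force: 0.0
```

```bash
python3 - <<'E'
from h import *
d=rec-fil; py=np.arctan2(d[1],d[0]);u=d/np.linalg.norm(d)
plan(fil-u*55,33.5+78.3,py)
a=capture("top")[190:300,270:400];b=capture("scene")[180:280,230:360]
cv2.imwrite("pics/c1.png",np.hstack([cv2.resize(x,(400,340),interpolation=cv2.INTER_CUBIC) for x in(a,b)]))
E
```

```text
d cm [-0.11 -0.06  1.14] w deg [-0.03 -0.05 -0.17] at [462.9  56.2 123.2] tool x yaw -25.94 z [ 0.001  0.    -1.   ] F [-0.1  0.   0.5] op 24.9 t 4.0
```

View pics/c1.png

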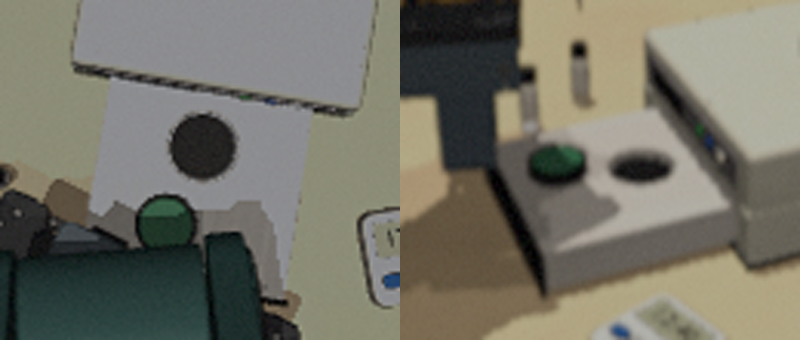

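The tips clear the filter and the deck is free. I'll descend and start nudging.

Request:
arm_command(
  increments=[
    [[-0.1, -0.06, 0.5], [0, 0, -0.17], 2.5],
    [[0, 0, 0.4], [0, 0, 0], 2.5],
    [[0, 0, 0.24], [0, 0, 0], 2.5],
    [[0, 0, 0], [0, 0, 0], 2.5],
    [[0, 0, 0], [0, 0, 0], 2.5],
  ],
)

```text
time_s: 4.6
position: [461.6, 57.7, 110.8]
tcp_rot: [0.0, 0.975, -0.223, -0.0]
contact_force: [0.2, 1.0, -0.4]
opening: 25.3
gripper_force: 0.0
```

Request:
arm_command(
  increments=[
    [[0.5, 0, 0], [0, 0, 0], 2.5],
    [[0.5, 0, 0], [0, 0, 0], 2.5],
    [[0.5, 0, 0], [0, 0, 0], 2.5],
    [[0.3, 0, 0], [0, 0, 0], 2.5],
    [[0.3, 0, 0], [0, 0, 0], 2.5],
    [[0.3, 0, 0], [0, 0, 0], 2.5],
    [[0.3, 0, 0], [0, 0, 0], 2.5],
    [[0.3, 0, 0], [0, 0, 0], 2.5],
    [[0.3, 0, 0], [0, 0, 0], 2.5],
    [[0.3, 0, 0], [0, 0, 0], 2.5],
    [[0.3, 0, 0], [0, 0, 0], 2.5],
    [[0.3, 0, 0], [0, 0, 0], 2.5],
    [[0, 0, 0], [0, 0, 0], 2.5],
  ],
)

```text
time_s: 5.9
position: [499.9, 39.3, 110.9]
tcp_rot: [-0.0, 0.975, -0.223, 0.0]
contact_force: [-0.1, 0.5, 0.1]
opening: 24.8
gripper_force: 0.0
```

```bash
cat >> h.py <<'E'
def gfil(c="top",z=37.8):
    im=capture(c); h=cv2.cvtColor(im,cv2.COLOR_BGR2HSV); m=((h[...,0]>50)&(h[...,0]<80)&(h[...,1]>85)).astype(np.uint8)
    return im,m
E
python3 - <<'E'
from h import *
d=rec-fil; py=np.arctan2(d[1],d[0]);u=d/np.linalg.norm(d)
plan(rec-u*30.6,33.5+78.3,py)
a=capture("top")[190:300,270:400];b=capture("scene")[180:280,230:360]
for c in("top","scene"):
  for q in silhouettes(c,"green_filter_center")[:1]:
    ys,xs=np.nonzero(q["mask"]);print(c,q["confidence"],q["rect"],at(c,xs.mean(),ys.mean(),37)-[*rec,0])
cv2.imwrite("pics/c2.png",np.hstack([cv2.resize(x,(400,340),interpolation=cv2.INTER_CUBIC) for x in(a,b)]))
E
```

```text
d cm [ 3.69  0.03 -0.09] w deg [-0.01 -0.02  0.03] at [499.9  39.3 110.9] tool x yaw -25.73 z [ 4.e-04 -0.e+00 -1.e+00] F [-0.1  0.5  0.1] op 24.8 t 5.9
top 0.33 [299.8, 214.2, 373.8, 253.0] [11.09359662  0.04569623 37.        ]
scene 0.51 [284.6, 220.7, 300.2, 234.6] [-32.44528474  12.45434999  37.        ]
```

View pics/c2.png

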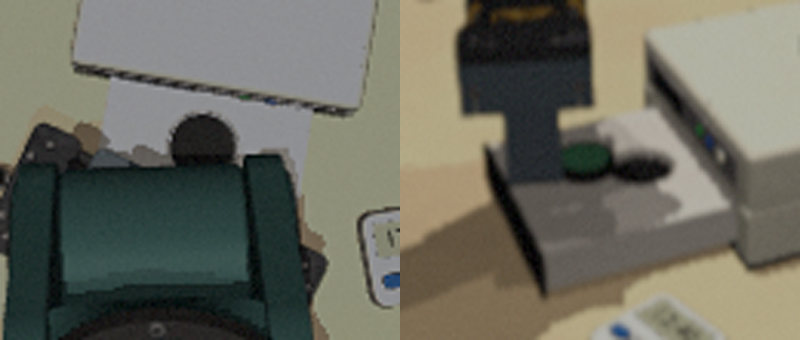

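The filter is cradled and moving: in the scene crop it sits at about (585,158), just short of the recess at (640,165). I'll keep pushing.

Request:
arm_command(
  increments=[
    [[0.3, 0, -0.05], [0, 0, 0], 2.5],
    [[0.3, 0, 0], [0, 0, 0], 2.5],
    [[0.3, 0, 0], [0, 0, 0], 2.5],
    [[0.3, 0, 0], [0, 0, 0], 2.5],
    [[0.3, 0, 0], [0, 0, 0], 2.5],
    [[0.3, 0, 0], [0, 0, 0], 2.5],
    [[0.3, 0, 0], [0, 0, 0], 2.5],
    [[0.3, 0, 0], [0, 0, 0], 2.5],
    [[0.3, 0, 0], [0, 0, 0], 2.5],
    [[0.3, 0, 0], [0, 0, 0], 2.5],
    [[0.3, 0, 0], [0, 0, 0], 2.5],
    [[0.2, 0, 0], [0, 0, 0], 2.5],
    [[0, 0, 0], [0, 0, 0], 2.5],
    [[0, 0, 0], [0, 0, 0], 2.5],
  ],
)

```text
time_s: 7.5
position: [531.0, 24.2, 111.3]
tcp_rot: [0.0, 0.975, -0.223, -0.0]
contact_force: [0.2, 0.0, -0.8]
opening: 25.2
gripper_force: 0.0
```

```bash
python3 - <<'E'
from h import *
d=rec-fil; py=np.arctan2(d[1],d[0]);u=d/np.linalg.norm(d)
plan(rec-u*30.6,33.5+78.3,py)
a=capture("top")[190:300,270:400];b=capture("scene")[200:270,245:340]
for c in("top","scene"):
  for q in silhouettes(c,"green_filter_center")[:1]:
    ys,xs=np.nonzero(q["mask"]);print(c,q["confidence"],q["rect"],at(c,xs.mean(),ys.mean(),32)-[*rec,0])
cv2.imwrite("pics/c3.png",np.hstack([cv2.resize(x,(400,340),interpolation=cv2.INTER_CUBIC) for x in(a,b)]))
E
```

```text
d cm [ 0.24  0.02 -0.05] w deg [0.   0.   0.04] at [531.   24.2 111.3] tool x yaw -25.72 z [-1.e-04 -0.e+00 -1.e+00] F [ 0.2  0.  -0.8] op 25.2 t 7.5
top 0.25 [386.4, 254.9, 420.1, 287.9] [ -67.4191999 -129.9466182   32.       ]
```

View pics/c3.png

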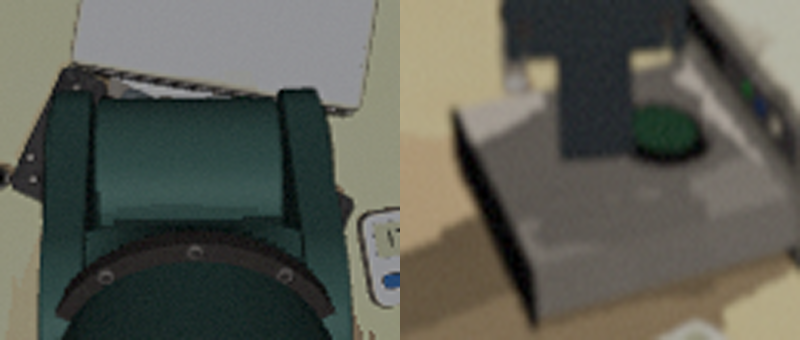

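The filter looks tipped or seated in the recess. I'll finish with a slightly higher small push, then back off and look.

Request:
arm_command(
  increments=[
    [[0, 0, -0.1], [0, 0, 0], 2.5],
    [[0.2, 0, 0], [0, 0, 0], 2.5],
    [[0.2, 0, 0], [0, 0, 0], 2.5],
    [[0, 0, 0], [0, 0, 0], 2.5],
    [[-0.5, 0, 0], [0, 0, 0], 2.5],
    [[-1.5, 0, 0], [0, 0, 0], 2.5],
    [[-2.0, 0, 0], [0, 0, 0], 2.5],
    [[-3, 0, -1], [0, 0, 0], 2.5],
    [[-2, 0, -2], [0, 0, 0], 2.5],
    [[0, 0, -3], [0, 0, 0], 2.5],
    [[0, 0, 0], [0, 0, 0], 2.5],
    [[0, 0, 0], [0, 0, 0], 2.5],
  ],
)

```text
time_s: 8.9
position: [453.0, 61.8, 172.6]
tcp_rot: [-0.0, 0.975, -0.222, 0.001]
contact_force: [-0.5, 0.5, -0.3]
opening: 25.1
gripper_force: 0.0
```

```bash
python3 - <<'E'
from h import *
plan([440,30],17+78.3,np.radians(-9.5))
a=capture("top")[190:300,270:400];b=capture("scene")[200:270,245:340]
for c in("top","scene"):
  for q in silhouettes(c,"green_filter_center")[:1]:
    ys,xs=np.nonzero(q["mask"]);print(c,q["confidence"],q["rect"],at(c,xs.mean(),ys.mean(),32)-[*rec,0])
cv2.imwrite("pics/c4.png",np.hstack([cv2.resize(x,(400,340),interpolation=cv2.INTER_CUBIC) for x in(a,b)]))
E
```

```text
d cm [0.2  3.44 7.73] w deg [ -0.03  -0.07 -16.2 ] at [453.   61.8 172.6] tool x yaw -25.7 z [ 1.3e-03  1.0e-04 -1.0e+00] F [-0.5  0.5 -0.3] op 25.1 t 8.9
top 0.69 [323.8, 228.0, 346.6, 247.1] [-0.58236403  1.51592735 32.        ]
scene 0.48 [301.7, 224.0, 321.1, 234.9] [-1.31606523 -1.09026664 32.        ]
```

View pics/c4.png

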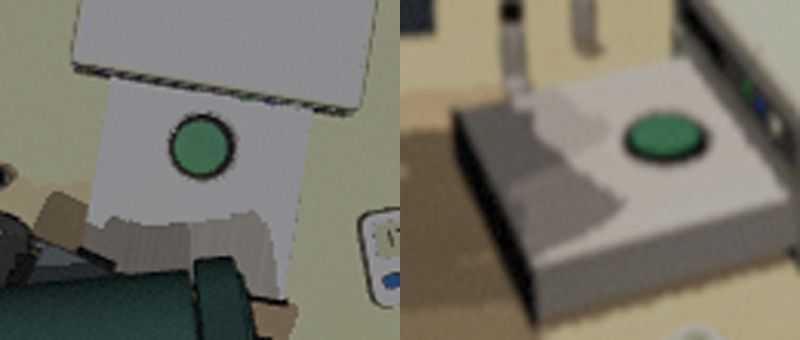

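The filter is seated flat: top crop (202,147) is concentric with the recess, and both cameras place it within 2 mm. Next I'll work out the tray push.

```bash
python3 - <<'E'
from h import *
n=np.array([np.cos(np.radians(-9.5)),np.sin(np.radians(-9.5))])
l=at("top",280+78/5.5,195+85/5.5,75)[:2];r=at("top",280+590/5.5,195+165/5.5,75)[:2]
f=((l+r)/2-rec)@n;print("reader front beyond rec",f,"final TCP s",f-8-16)
p=rec-n*120; plan(p,17+78.3,np.radians(-9.5)); print(p)
E
```

```text
reader front beyond rec 35.14864639573665 final TCP s 11.148646395736648
d cm [0.43 3.34 7.62] w deg [  0.03   0.08 -16.23] at [453.   61.5 171.5] tool x yaw -25.73 z [-1.5e-03 -1.0e-04 -1.0e+00] F [-0.6  0.2 -0.2] op 25.2 t 9.1
[442.24572782  29.5057127 ]
```

Request:
arm_command(
  increments=[
    [[0.2, 1.7, 0], [0, 0, 0], 2.5],
    [[0.2, 1.6, 0], [0, 0, 0], 2.5],
    [[0, 0, 0], [0, 0, -8.1], 2.5],
    [[0, 0, 0], [0, 0, -8.1], 2.5],
    [[0, 0, 0], [0, 0, 0], 2.5],
    [[0, 0, 2.5], [0, 0, 0], 2.5],
    [[0, 0, 2.5], [0, 0, 0], 2.5],
    [[0, 0, 2.0], [0, 0, 0], 2.5],
    [[0, 0, 0.6], [0, 0, 0], 2.5],
    [[0, 0, 0], [0, 0, 0], 2.5],
    [[0, 0, 0], [0, 0, 0], 2.5],
  ],
)

```text
time_s: 10.2
position: [443.1, 30.1, 96.8]
tcp_rot: [-0.0, 0.996, -0.084, 0.0]
contact_force: [0.0, 0.4, 0.3]
opening: 25.0
gripper_force: 0.0
```

```bash
python3 - <<'E'
from h import *
n=np.array([np.cos(np.radians(-9.5)),np.sin(np.radians(-9.5))])
plan(rec+n*11,17+78.3,np.radians(-9.5))
E
```

```text
d cm [13.02  0.05  0.16] w deg [-0.   -0.02 -0.1 ] at [443.1  30.1  96.8] tool x yaw -9.6 z [ 4.e-04  0.e+00 -1.e+00] F [0.  0.4 0.3] op 25.0 t 10.2
```

Advance 12 cm gently and check the force.

Request:
arm_command(
  increments=[
    [[0.4, 0, 0], [0, 0, 0], 2.5],
    [[0.4, 0, 0], [0, 0, 0], 2.5],
    [[0.4, 0, 0], [0, 0, 0], 2.5],
    [[0.4, 0, 0], [0, 0, 0], 2.5],
    [[0.5, 0, 0], [0, 0, 0], 2.5],
    [[0.7, 0, 0], [0, 0, 0], 2.5],
    [[0.8, 0, 0], [0, 0, 0], 2.5],
    [[0.8, 0, 0], [0, 0, 0], 2.5],
    [[0.8, 0, 0], [0, 0, 0], 2.5],
    [[0.8, 0, 0], [0, 0, 0], 2.5],
    [[0.8, 0, 0], [0, 0, 0], 2.5],
    [[0.8, 0, 0], [0, 0, 0], 2.5],
    [[0.8, 0, 0], [0, 0, 0], 2.5],
    [[0.8, 0, 0], [0, 0, 0], 2.5],
    [[0.7, 0, 0], [0, 0, 0], 2.5],
    [[0.6, 0, 0], [0, 0, 0], 2.5],
    [[0.5, 0, 0], [0, 0, 0], 2.5],
    [[0.4, 0, 0], [0, 0, 0], 2.5],
    [[0.3, 0, 0], [0, 0, 0], 2.5],
    [[0, 0, 0], [0, 0, 0], 2.5],
  ],
)

```text
time_s: 12.2
position: [558.8, 10.7, 96.5]
tcp_rot: [-0.0, 0.997, -0.083, 0.0]
contact_force: [0.0, -0.7, 0.4]
opening: 24.9
gripper_force: 0.0
```

Request:
arm_command(
  increments=[
    [[0.1, 0, 0], [0, 0, 0], 2.5],
    [[0.1, 0, 0], [0, 0, 0], 2.5],
    [[0.1, 0, 0], [0, 0, 0], 2.5],
    [[0, 0, 0], [0, 0, 0], 2.5],
  ],
)

```text
time_s: 12.6
position: [561.3, 10.3, 96.4]
tcp_rot: [-0.0, 0.997, -0.083, 0.0]
contact_force: [-0.1, 0.2, 0.6]
opening: 25.1
gripper_force: 0.4
```

Request:
arm_command(
  increments=[
    [[0.2, 0, 0], [0, 0, 0], 2.5],
    [[0.2, 0, 0], [0, 0, 0], 2.5],
    [[0.2, 0, 0], [0, 0, 0], 2.5],
  ],
)

```text
time_s: 12.9
position: [567.2, 9.2, 96.3]
tcp_rot: [0.0, 0.997, -0.083, -0.0]
contact_force: [-2.8, 0.0, 1.2]
opening: 25.2
gripper_force: 1.1
```

Request:
arm_command(
  increments=[
    [[0.1, 0, 0], [0, 0, 0], 2.5],
    [[0.1, 0, 0], [0, 0, 0], 2.5],
  ],
)

```text
time_s: 13.1
position: [569.2, 8.9, 96.3]
tcp_rot: [-0.0, 0.997, -0.083, -0.0]
contact_force: [-2.1, 0.8, 1.0]
opening: 25.4
gripper_force: 1.0
```

```bash
python3 - <<'E'
from h import *
n=np.array([np.cos(np.radians(-9.5)),np.sin(np.radians(-9.5))])
plan(rec+n*11,17+78.3,np.radians(-9.5))
a=capture("top")[190:300,270:400];b=capture("scene")[200:270,255:350]
cv2.imwrite("pics/c5.png",np.hstack([cv2.resize(x,(400,340),interpolation=cv2.INTER_CUBIC) for x in(a,b)]))
E
```

```text
d cm [0.24 0.06 0.1 ] w deg [-0.    0.   -0.03] at [569.2   8.9  96.3] tool x yaw -9.53 z [-0.  0. -1.] F [-2.1  0.8  1. ] op 25.4 t 13.1
```

View pics/c5.png

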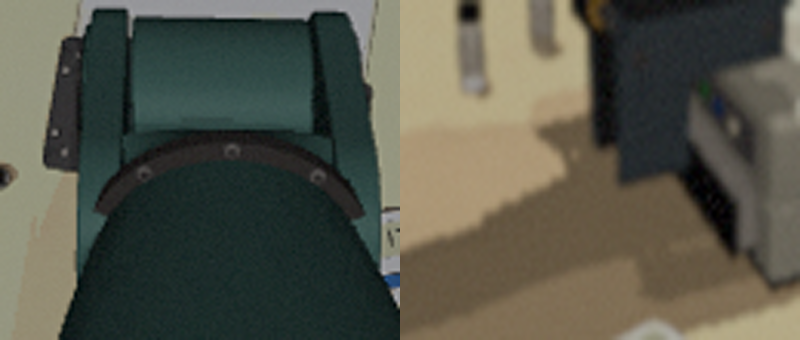

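The tray face is close to the reader but still sliding at about 2 N. I'll continue in small steps until it stops.

Request:
arm_command(
  increments=[
    [[0.1, 0, 0], [0, 0, 0], 2.5],
    [[0.1, 0, 0], [0, 0, 0], 2.5],
  ],
)

```text
time_s: 13.4
position: [570.8, 8.6, 96.3]
tcp_rot: [-0.0, 0.997, -0.083, -0.0]
contact_force: [-7.2, 1.2, 5.8]
opening: 25.0
gripper_force: 3.9
```

Request:
arm_command(
  increments=[
    [[0.1, 0, 0], [0, 0, 0], 2.5],
    [[0, 0, 0], [0, 0, 0], 2.5],
  ],
)

```text
time_s: 13.6
position: [571.0, 8.5, 96.1]
tcp_rot: [-0.0, 0.997, -0.083, -0.001]
contact_force: [-9.5, 1.3, 7.3]
opening: 25.2
gripper_force: 4.6
```

Request:
arm_command(
  increments=[
    [[0.1, 0, 0], [0, 0, 0], 2.5],
    [[0, 0, 0], [0, 0, 0], 2.5],
  ],
)

```text
time_s: 13.8
position: [571.2, 8.5, 95.9]
tcp_rot: [-0.0, 0.997, -0.083, -0.002]
contact_force: [-12.5, 3.3, 9.5]
opening: 24.9
gripper_force: 6.9
```

The position has stalled with the force rising to about 12 N, within 1 mm of the predicted end, so the tray is at its stop. I'll back off and check.

Request:
arm_command(
  increments=[
    [[-0.5, 0, 0], [0, 0, 0], 2.5],
    [[-1, 0, 0], [0, 0, 0], 2.5],
    [[-3, 0, 0], [0, 0, 0], 2.5],
    [[-4, 0, 0], [0, 0, 0], 2.5],
    [[-3, 0, 0], [0, 0, 0], 2.5],
    [[0, 0, -2], [0, 0, 0], 2.5],
    [[0, 0, 0], [0, 0, 0], 2.5],
    [[0, 0, 0], [0, 0, 0], 2.5],
  ],
)

```text
time_s: 14.6
position: [460.1, 27.3, 116.7]
tcp_rot: [-0.0, 0.997, -0.083, 0.001]
contact_force: [0.1, -1.3, 0.2]
opening: 24.8
gripper_force: 0.0
```

```bash
python3 - <<'E'
from h import *
print(sense()['position'],sense()['contact_force'])
a=capture("top")[130:300,250:430];b=capture("scene")[160:300,255:435]
cv2.imwrite("pics/c6.png",np.hstack([cv2.resize(x,(400,370),interpolation=cv2.INTER_CUBIC) for x in(a,b)]))
E
```

```text
[460.13641574  27.3034782  116.66691479] [ 0.07239951 -1.31814297  0.18443404]
```

View pics/c6.png

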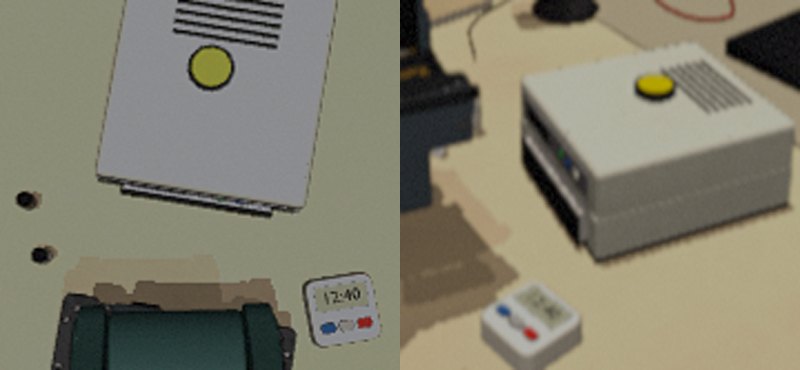

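The tray front now runs parallel to and about 8 mm before the reader face (top crop (120,190) to (270,213)). The yellow filter, vials and timer are in place, and the arm touches nothing.

```bash
python3 -c "
from rig import finish_job
print(finish_job())"
```

```text
the job is handed in; nothing more can be done
None
```

I nudged the green filter flat into the recess and pushed the tray home against its stop. In the last pictures the yellow filter, vials and timer were in place and the arm was clear; I then handed the job in, and no verdict came back.

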